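# Level the work plate and hold the metal tester on the marked spot

### The arm

A 6-joint arm with a two-finger parallel gripper is mounted at the origin on the work surface. World frame = base frame: x ahead of the robot, y to its left, z up, the work surface at z = 0. Lengths are in m, angles in rad, forces in N, time in s.
With the tool pointing down it reaches from about 0.35 to 0.875 m from the base axis. Payload 15.5 kg.
Tool frame: the origin (TCP) lies between the finger pads; the fingertips stand 17 mm ahead of it and the grasp point (between the pads) lies 2 mm behind it; z points along the fingers, y is the direction in which the jaws open and shut (so a half turn about z gives the same grasp; the last joint's range is limited). The gripper opens to 85 mm and grips with 20 to 120 N. Pads are 22 mm wide; open, the fingers measure 114 mm over their backs; the gripper's body (76 mm by 85 mm) begins 54 mm behind the grasp point. The pads swing forward as they close: fully open they stand 13 mm farther back than shut.
Start: joints at [1.238, 0.494, 1.345, -0, 1.302, -0.096], TCP at [0.147, 0.607, 0.248] pointing down, gripper open.
Joint ranges: [-2.91, 2.91], [-0.82, 2.16], [0.22, 2.67], [-1.22, 4.37], [0.12, 2.79], [-3.08, 3.08]. Speed limits (rad/s): [1.89, 1.89, 2.57, 3.01, 3.01, 3.01].

### API

Orientations are given as a rotation vector (axis times angle).
In Python, from station import ctrl gives the robot as it stands.
- The arm moves only by the tool drive_tool, never from a script. Its argument "increments" is a list of rows, each a list of 2 entries, a list of its own where there are three numbers: the shift along the tool's x, y, z in units of 50 mm (1.0 is 50 mm), then the turn, a rotation vector about the tool's x, y, z in units of 8 degrees (1.0 is 8 degrees). In form: [[[tx, ty, tz], [rx, ry, rz]], ...]. A call has 1 to 8 rows; each row shifts and turns the commanded pose from where the row before left it, along the tool's axes as they then stand; what a row does not reach is not made up. A row lasts 1/8 s, in which the tool goes at most 62.5 mm and 10.7 degrees, less where a joint would pass 70% of its speed; a pose out of reach is approached as far as the arm can. A call is refused whole if a number of a shift passes 1 or a number of a turn 1, either way. A call with a gripper value outside its range is refused whole. "claw" is the finger opening in mm, from 0 to 85.4, set as the call begins (left out, the last holds). The fingers move at their own pace and stop on an object; "grip_force" is the grip in N (left out, the last holds). Time passes only in rows, so rows that do not move let the fingers close. It gives the time, the measured TCP pose, the force and the opening at its end, in the units of the state.
- ctrl.read_state(): the state, without advancing time (a new reading comes with each control period).
- ctrl.read_camera(name): name is "scene" or "top"; returns a dict with "pixels" (480x640x3 uint8, red, green, blue), "depth" (480x640 float32, m along the optical axis (not along the pixel's ray), 0 where there is no reading), "K" (3x3 intrinsics, pixels), "cam_to_world" (4x4, takes a point from camera to world coordinates). Camera axes: x right, y up, looking along -z (the intrinsics and any distortion apply to the point x, -y, -z); pixel columns grow to the right and rows downward; lengths in m; the calibration is good to about 2 mm. A picture is of the moment at which its call begins.
- ctrl.hand_in(): hands the job in, once; it reports no verdict.
The state is a dict: "time_s": time; "q": joint angles; "joint_vel": joint speeds; "tau": joint torques, N m; "eef_pos": TCP position; "tool_rot": TCP orientation; "ft_force": force on the tool from outside, world axes, zero at the start; "torque": the same for the moment, N m; "grip_width": finger opening in m.
Only numpy, scipy, OpenCV 4.12 (cv2) and the standard library are available. Lean on these libraries where they do the work, as an engineer would, in place of code of your own. Each camera call takes 0.05 s, during which the arm holds its last target.

### The job

At the goldsmith's bench, first push the tilting work plate until it lies level (it stays where it is left), and only then draw the yellow metal tester out of its slanted holder. Hold the tester square to the plate with its sprung tip on the dark red dot of the brass sheet, pressing gently so that the tip goes in about half of its 12 mm travel and never pressing hard, and leave the clutter on the bench alone. The job finishes while you are still gripping the tester and holding it there for the reading: do not let go.

Things in the scene. Friction and masses are not known exactly. Their poses are not given: they have to be found in the camera images.
- stand: Fixed stand of the work plate: dark steel base 150 (x) x 130 (y) x 12 mm, two green cheeks (8 mm thick in y, 40 mm in x, centred at y = +-58 mm, tops 97 mm up) that carry the hinge. Origin: centre of the base's underside, on the bench; z up. The hinge axis runs along the stand's y at x = 0, 85 mm above the origin.
- plate (a joint): Tilt of the aluminium work plate (160 in x, 100 in y, 8 mm thick, hinge through its middle), rad. 0 = level; positive = its -x edge (towards the robot) is raised. Range -0.6 to 0.6, starts 0.28 to 0.5. Balanced, stiff hinge (0.45 N m, about 7 N at the edge): stays where left, no stop at level. A 60 x 75 x 4 mm brass sheet is fixed in its middle; 50 mm of bare plate at each end to push on.
- dot (a point): Centre of the dark red dot, 14 mm in diameter, on the top face of the brass sheet; turns with the plate; z axis = normal of the plate's face. In the plate's frame (origin on the hinge axis at mid-width, axes as the stand's when level) it lies at x +8, y +18, z +8 mm: 93 mm above the bench when level.
- holder: Fixed tester holder: light wooden foot 110 x 70 x 12 mm with a black square tube (32 mm outside, 24 mm inside) that leans 30 degrees, its mouth towards the holder's -x (roughly towards the robot). The middle of the mouth is at x -5, z 102 mm from the origin. Origin: underside of the foot, on the bench; z up.
- tester: Loose metal tester, a square yellow pen with black end, 144 mm long, 75 to 120 g. Its z runs from tip to black end; origin at the end of the unpressed tip. Flat-sided 20 x 20 mm body from z 32 to 144, black neck z 20 to 32 (8 to 12 wide), then 5 mm brass tip. In the holder it leans with the tube, y axis level, sunk in to about z 92, so 52 mm stick out to grip. Draw it out along its axis, 95 mm to be clear.
- tip (a joint): How far the tester's sprung tip is pressed in, m: 0 = fully out, 0.012 = fully in. Spring 400 N/m without preload (half-way = 6 mm = 2.4 N).
- tip_end (a point): The end of the tester's sprung tip (moves with the tip); same axes as the tester.
- brick: Bystander: pale soldering brick 90 x 140 x 30 mm, fixed; origin centre of underside.
- band: Bystander: small loose gold ring, 22 mm across and 6 mm high, lying on the soldering brick; origin centre of underside.
- tin: Bystander: loose small amber jar with a metal cap, 44 mm across, 36 mm high; origin centre of underside.
- pliers: Bystander: loose pliers with blue handles lying flat on the bench, about 150 mm long, 14 mm high; origin near the pivot.
- bur_stand: Bystander: round wooden stand with steel burs, fixed, 100 mm across, 93 mm high; origin centre of underside.
Things that resemble listed ones, but are neither listed nor needed, are in the scene too. Of the things shaped like the stand, the steel one is meant. There is more than one size of the tester; the one meant has the size given above.

How it is judged:
On the way, in this order (a step that is already met when the one before it is completed fails the run):
1. the plate is level within 5 degrees, the tester still in its holder (value of joint plate between -0.09 and 0.09 rad and distance of tester from where it was at the start of the episode below 0.02 m), for 0.2 s.
2. the tester is gripped and drawn out clear of the holder (distance of tester from where it was at the start of the episode above 0.08 m and contact force between tester and holder below 0.05 N and contact force between tester and the fingers above 1 N), for 0.2 s.
At the end, for the whole second after the job is handed in: Plate level within 0.09 rad; tester gripped, still (under 20 mm/s), free of its holder; tip end within 7.5 mm of the dot centre; axis within 0.16 rad of the plate normal; tip pressed in 2 to 10.5 mm, 0.6 to 4.6 N between tester and plate (value of joint plate between -0.09 and 0.09 rad and distance between tip_end and dot below 0.0075 m and angle between the z axis of tester and the z axis of dot, either way round below 0.16 rad and contact force between tester and stand between 0.6 and 4.6 N and value of joint tip between 0.002 and 0.0105 m and contact force between tester and the fingers above 2 N and contact force between tester and holder below 0.05 N and linear speed of tester below 0.02 m/s); the arm keeps its last pose, push and grip.
It fails at once if the tester is pressed hard (over 10 N) on the plate or its stand (contact force between tester and stand above 10 N).
It fails at once if the ring is displaced by more than 20 mm (distance of band from where it was at the start of the episode above 0.02 m).
It fails at once if the jar is displaced by more than 20 mm (distance of tin from where it was at the start of the episode above 0.02 m).
It fails at once if the pliers is displaced by more than 20 mm (distance of pliers from where it was at the start of the episode above 0.02 m).
It also fails if it takes over 51 s, if anything falls off the work surface, if the arm or the gripper's body presses on something with over 40 N, if the wrist force passes 120 N, or if a joint passes its speed limit or range.

## Working session

There is one attempt and no reset: what is moved stays moved. The work goes in short steps, Python scripts to look and compute and a tool call to move; the robot and the scene stay as the last step left them, time stands still between calls to the robot, and variables do not carry over. Pictures are saved under pics/ and viewed, and the job is handed in when it is done.

Besides the shell and the picture viewer there is one more tool, called after ">>>" as name(argument=value, ...) on one line, values as JSON. drive_tool: Moves the arm, as the interface text tells. Its arguments: {"type":"object","properties":{"increments":{"type":"array"},"claw":{"type":"number"},"grip_force":{"type":"number"}},"required":["increments"]}

```bash
ls; mkdir -p pics; python3 - <<'E'
from station import ctrl
import cv2,numpy as np
print(ctrl.read_state())
for n in ["scene","top"]:
    r=ctrl.read_camera(n); cv2.imwrite(f"pics/{n}0.png",r["pixels"][:,:,::-1]); np.savez(f"{n}0.npz",**r)
    print(r["K"],r["cam_to_world"], [k for k in r])
E
```

```text
pics
{'time_s': 0.0, 'q': array([ 1.23752122e+00,  4.94212019e-01,  1.34615511e+00,  4.86357944e-05,
        1.30249726e+00, -9.55410293e-02]), 'joint_vel': array([ 0.00017618,  0.00033538, -0.00081457, -0.00042869, -0.00105545,
        0.00014996]), 'tau': array([ 2.79867665e-03, -8.82173824e+01, -3.83859694e+01, -8.38702726e-05,
        1.04861843e-02,  6.28212319e-05]), 'eef_pos': array([0.14708039, 0.60708738, 0.24767419]), 'tool_rot': array([-3.72535605e-01, -3.11910724e+00,  1.93602181e-03]), 'ft_force': array([-0.73214027, -0.52892959,  0.44812148]), 'torque': array([0.02075298, 0.0228421 , 0.0069258 ]), 'grip_width': 0.08499983488034459}
[[533.83442767   0.         315.87489338]
 [  0.         533.83442767 243.03140266]
 [  0.           0.           1.        ]] [[-0.6045768  -0.47454077  0.63976398  1.20537082]
 [ 0.79643171 -0.34646682  0.49563826  0.51598096]
 [-0.01354357  0.80917971  0.58740512  0.69462171]
 [ 0.          0.          0.          1.        ]] ['pixels', 'depth', 'K', 'cam_to_world']
[[530.56700549   0.         324.29068373]
 [  0.         530.56700549 246.46368949]
 [  0.           0.           1.        ]] [[-0.01241697  0.99636412 -0.0842874   0.45275362]
 [-0.99966171 -0.0142961  -0.02172737 -0.0074162 ]
 [-0.02285335  0.0839891   0.99620458  1.14998524]
 [ 0.          0.          0.          1.        ]] ['pixels', 'depth', 'K', 'cam_to_world']
```

View pics/scene0.png

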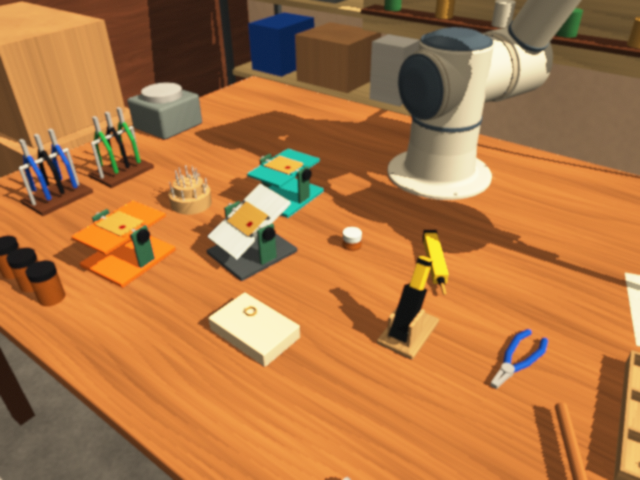

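View pics/top0.png

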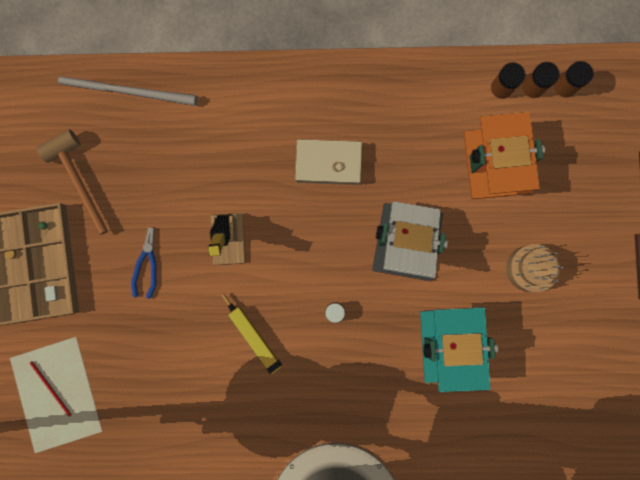

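The loose yellow pen at top (253,338) lies flat and is larger; the one in the holder at top (215,248) / scene (421,275) is the candidate. Stand candidates are orange (505,152), teal (458,348) and steel-grey (410,240). I'll take close crops of the choices.

```bash
cat > h.py <<'E'
import numpy as np,cv2
def load(n): return dict(np.load(n+".npz"))
def pts(r,u,v,d=None):
    u=np.asarray(u,float);v=np.asarray(v,float);K=r["K"];T=r["cam_to_world"]
    if d is None: d=r["depth"][v.astype(int),u.astype(int)]
    c=np.stack([(u-K[0,2])/K[0,0]*d,-(v-K[1,2])/K[1,1]*d,-d],-1)
    return c@T[:3,:3].T+T[:3,3]
def onz(r,u,v,z):
    a=pts(r,u,v,np.ones(np.shape(u)));o=r["cam_to_world"][:3,3]
    t=(z-o[2])/(a[...,2]-o[2]);return o+(a-o)*t[...,None]
def proj(r,P):
    P=np.atleast_2d(P);T=r["cam_to_world"];c=(P-T[:3,3])@T[:3,:3];K=r["K"]
    return np.stack([K[0,0]*c[:,0]/-c[:,2]+K[0,2],K[1,1]*-c[:,1]/-c[:,2]+K[1,2]],-1)
E
python3 - <<'E'
from h import *
t=load("top0");s=load("scene0")
a=lambda r,x,y,w,h,f:cv2.resize(r["pixels"][y:y+h,x:x+w,::-1],None,fx=f,fy=f,interpolation=cv2.INTER_CUBIC)
top=np.hstack([a(t,365,190,100,100,4),a(t,185,195,100,100,4)])
cv2.imwrite("pics/c_top.png",top)
cv2.imwrite("pics/c_sc.png",np.hstack([a(s,200,175,100,110,4),a(s,370,225,100,140,4)[:440]]))
for n,r in(("t",t),("s",s)):
    print(n,(r["depth"]==0).mean())
for p in [(410,205),(410,270),(253,338),(335,313),(228,260)]: print(p,pts(t,*p).round(3))
E
```

```text
t 0.0038216145833333335
s 0.003909505208333333
(410, 205) [ 0.63  -0.163  0.054]
(410, 270) [ 0.492 -0.15   0.122]
(253, 338) [0.357 0.169 0.026]
(335, 313) [ 0.407 -0.004  0.035]
(228, 260) [0.523 0.226 0.012]
```

View pics/c_top.png

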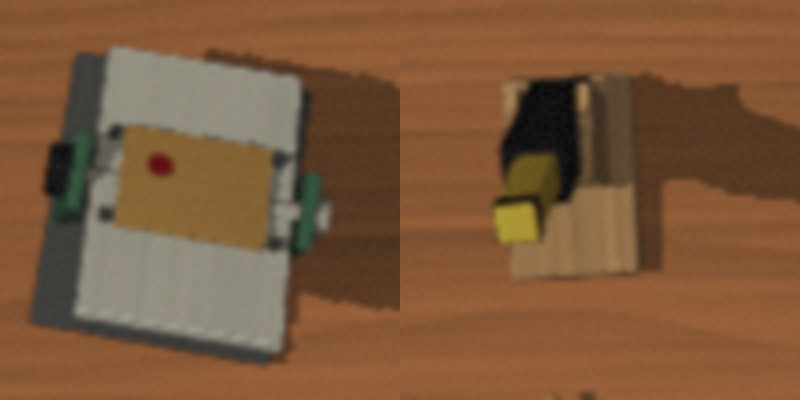

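View pics/c_sc.png

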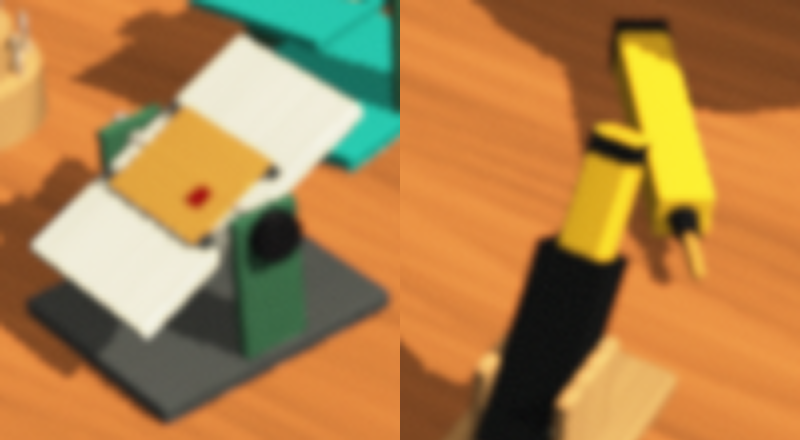

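```bash
python3 - <<'E'
from h import *
t=load("top0");s=load("scene0")
def clo(r,m):
    v,u=np.nonzero(m);return pts(r,u,v)
ang=[]
for n,r,box in(("top",t,(365,190,465,290)),("scene",s,(200,175,300,285))):
    hsv=cv2.cvtColor(r["pixels"],cv2.COLOR_RGB2HSV);bx=np.zeros(hsv.shape[:2],bool);bx[box[1]:box[3],box[0]:box[2]]=1
    H,S,V=[hsv[...,i].astype(int) for i in range(3)]
    P0=pts(r,*np.meshgrid(np.arange(640),np.arange(480)))
    w=bx&(S<60)&(V>90)&(P0[...,2]>.03); w=cv2.erode(w.astype(np.uint8),np.ones((3,3)))>0
    P=clo(r,w);c=P.mean(0)
    for _ in range(3):
        c=P.mean(0);nrm=np.linalg.svd(P-c)[2][2];nrm*=np.sign(nrm[2]);e=(P-c)@nrm;P=P[abs(e)<2.5*e.std()+1e-4]
    print(n,"plate n",nrm.round(4),"c",c.round(4),"rms",e.std(),"tilt",np.arccos(nrm[2]),"az",np.arctan2(nrm[1],nrm[0]))
    wm=bx&(abs(((P0-c)@nrm))<.006)
    cv2.imwrite(f"pics/m_{n}.png",(wm*255).astype(np.uint8))
    red=bx&((H<8)|(H>172))&(S>150)&(V<200)&(P0[...,2]>.06)
    R=clo(r,red);print(" red",red.sum(),R.mean(0).round(4),np.argwhere(red).mean(0)[::-1])
    br=bx&(H>12)&(H<26)&(S>120)&(P0[...,2]>.07)&(abs((P0-c)@nrm-.004)<.004)
    B=clo(r,br);print(" brass",br.sum(),B.mean(0).round(4),B.min(0).round(3),B.max(0).round(3))
    wh=bx&(S<60)&(V<110)&(P0[...,2]<.018)&(P0[...,2]>.006)
    print(" base",wh.sum(),clo(r,wh).mean(0).round(4))
# tester & tube & foot
for n,r,box in(("top",t,(195,195,260,275)),("scene",s,(370,250,450,360))):
    hsv=cv2.cvtColor(r["pixels"],cv2.COLOR_RGB2HSV);bx=np.zeros(hsv.shape[:2],bool);bx[box[1]:box[3],box[0]:box[2]]=1
    H,S,V=[hsv[...,i].astype(int) for i in range(3)]
    P0=pts(r,*np.meshgrid(np.arange(640),np.arange(480)))
    ft=bx&(abs(P0[...,2]-.012)<.004)&(V>60)
    m=ft.astype(np.uint8);F=clo(r,ft)[:,:2].astype(np.float32)
    print(n,"foot",ft.sum(),cv2.minAreaRect(F))
    y=bx&(P0[...,2]>.09)&(P0[...,2]<.2)
    Y=clo(r,y);print(" high",y.sum(),Y.min(0).round(3),Y.max(0).round(3),Y.mean(0).round(3))
    topf=bx&(P0[...,2]>.14);print(" topface",topf.sum(),clo(r,topf).mean(0).round(4))
E
```

```text
top plate n [-0.0602 -0.9848  0.1627] c [ 0.5499 -0.1595  0.0987] rms 0.0285710177134161 tilt 1.407338123295868 az -1.6318489970925838
 red 20 [ 0.5717 -0.1463  0.0878] [404.8 230.9]
 brass 100 [ 0.5591 -0.1653  0.0918] [ 0.534 -0.172  0.075] [ 0.585 -0.159  0.107]
 base 628 [ 0.5441 -0.1259  0.0105]
scene plate n [ 0.4322 -0.0818  0.8981] c [ 0.5661 -0.1545  0.0863] rms 0.0014180990254889024 tilt 0.45542681123288326 az -0.18716068232339325
 red 10 [ 0.5724 -0.1455  0.0891] [249.2 223.6]
 brass 711 [ 0.563  -0.1608  0.0917] [ 0.53  -0.225  0.077] [ 0.596 -0.121  0.106]
 base 1281 [ 0.5846 -0.1411  0.0112]
top foot 681 ((0.5695213079452515, 0.22711439430713654), (0.10960060358047485, 0.07001769542694092), 2.972686290740967)
 high 442 [0.525 0.21  0.09 ] [0.585 0.244 0.151] [0.555 0.224 0.119]
 topface 139 [0.5249 0.1938 0.2821]
scene foot 864 ((0.48314759135246277, 0.21257559955120087), (0.29709845781326294, 0.08187529444694519), 10.596907615661621)
 high 787 [0.525 0.211 0.09 ] [0.589 0.246 0.151] [0.562 0.23  0.117]
 topface 162 [0.7228 0.3065 0.2945]
```

```bash
cat >> h.py <<'E'
from scipy.spatial.transform import Rotation as Ro
def plan(p0,R0,p1,R1,n,show=True):
    """rows: shift (tool axes) then turn, n equal steps; returns rounded rows and end pose"""
    p=np.array(p0,float);R=R0;rv=(R0.inv()*R1).as_rotvec();rows=[]
    for i in range(n):
        tp=p0+(p1-p0)*(i+1)/n
        d=R.inv().apply(tp-p)/.05;d=d.round(2);r=(rv/n/np.radians(8)).round(2)
        p=p+R.apply(d*.05);R=R*Ro.from_rotvec(r*np.radians(8));rows.append([d.tolist(),r.tolist()])
    for i in range(0,n,8): print(str(rows[i:i+8]).replace(" ",""))
    print("end",p.round(4),"poserr",((p-p1)*1e3).round(2),"rot err",np.degrees((R.inv()*R1).magnitude()).round(2))
    return p,R
def Rt(zdir,ydir):
    z=np.array(zdir,float);z/=np.linalg.norm(z);y=np.array(ydir,float);y-=y@z*z;y/=np.linalg.norm(y)
    return Ro.from_matrix(np.stack([np.cross(y,z),y,z],1))
def cur():
    from station import ctrl
    s=ctrl.read_state();return s,s["eef_pos"].copy(),Ro.from_rotvec(s["tool_rot"])
E
python3 - <<'E'
from h import *
t=load("top0");s=load("scene0")
B=[]
for n,r,box in(("top",t,(360,190,465,290)),("scene",s,(200,175,305,285))):
    hsv=cv2.cvtColor(r["pixels"],cv2.COLOR_RGB2HSV);S=hsv[...,1]
    P0=pts(r,*np.meshgrid(np.arange(640),np.arange(480)))
    bx=np.zeros(S.shape,bool);bx[box[1]:box[3],box[0]:box[2]]=1
    m=bx&(abs(P0[...,2]-.012)<.004)&(S<90)
    q=P0[m][:,:2].astype(np.float32);B.append(q);print(n,len(q),cv2.minAreaRect(q))
print("both",cv2.minAreaRect(np.vstack(B)))
# tester end
for n,r,box in(("top",t,(200,235,225,265)),("scene",s,(405,250,440,300))):
    P0=pts(r,*np.meshgrid(np.arange(640),np.arange(480)));bx=np.zeros(P0.shape[:2],bool);bx[box[1]:box[3],box[0]:box[2]]=1
    yw=np.radians(2.97);ex=np.array([np.cos(yw),np.sin(yw),0]);ey=np.array([-ex[1],ex[0],0]);ax=-.5*ex+.866*np.array([0,0,1])
    m=bx&(P0[...,2]>.105)&(P0[...,2]<.16);Q=P0[m]
    o=np.array([.5695,.2271,0])+ -.005*ex+[0,0,.102]
    a=(Q-o)@ax;k=Q[a>.045];print(n,len(Q),"axial max",np.percentile(a,[50,95,100]).round(4),"end y",((k-o)@ey).min().round(4),((k-o)@ey).max().round(4),"lat",((k-o)@np.cross(ey,ax)).min().round(4),((k-o)@np.cross(ey,ax)).max().round(4), "body y",np.percentile((Q-o)@ey,[2,98]).round(4))
E
```

```text
top 590 ((0.5575798153877258, -0.16133955121040344), (0.12809297442436218, 0.14839044213294983), 78.92637634277344)
scene 1375 ((0.4837999939918518, -0.1801920235157013), (0.3483468294143677, 0.17421689629554749), 15.487991333007812)
both ((0.4843387305736542, -0.18077056109905243), (0.3470954895019531, 0.17667613923549652), 14.813693046569824)
top 249 axial max [0.0461 0.0541 0.0568] end y -0.0102 0.0115 lat -0.0166 0.0047 body y [-0.01    0.0104]
scene 530 axial max [0.0252 0.0521 0.0538] end y -0.008 0.0124 lat -0.0162 0.0084 body y [-0.0084  0.0142]
```

```bash
cat >> h.py <<'E'
SY=-.19;SEX=np.array([np.cos(SY),np.sin(SY),0]);SEY=np.array([-SEX[1],SEX[0],0]);HG=np.array([.558,-.161,.085])
HYW=np.radians(2.97);HEX=np.array([np.cos(HYW),np.sin(HYW),0]);HEY=np.array([-HEX[1],HEX[0],0]);HAX=-.5*HEX+np.array([0,0,.8660])
HLAT=.866*HEX+np.array([0,0,.5])
TEND=np.array([.5695,.2271,0])-.005*HEX+[0,0,.102]+.052*HAX-.0045*HLAT+.001*HEY
E
python3 - <<'E'
from h import *
s,p,R=cur()
g=HG-.055*SEX;g[2]=.25
plan(p,R,g,Rt([0,0,-1],SEY),20)
print(TEND)
E
```

```text
[[[-0.53,-0.65,-0.0],[-0.0,-0.0,-0.02]],[[-0.52,-0.66,-0.0],[-0.0,-0.0,-0.02]],[[-0.52,-0.65,-0.0],[-0.0,-0.0,-0.02]],[[-0.52,-0.66,-0.01],[-0.0,-0.0,-0.02]],[[-0.52,-0.66,0.0],[-0.0,-0.0,-0.02]],[[-0.51,-0.66,0.0],[-0.0,-0.0,-0.02]],[[-0.52,-0.66,-0.0],[-0.0,-0.0,-0.02]],[[-0.51,-0.66,-0.0],[-0.0,-0.0,-0.02]]]
[[[-0.51,-0.66,-0.0],[-0.0,-0.0,-0.02]],[[-0.51,-0.67,-0.01],[-0.0,-0.0,-0.02]],[[-0.51,-0.67,0.0],[-0.0,-0.0,-0.02]],[[-0.5,-0.66,0.0],[-0.0,-0.0,-0.02]],[[-0.51,-0.67,-0.0],[-0.0,-0.0,-0.02]],[[-0.5,-0.67,-0.0],[-0.0,-0.0,-0.02]],[[-0.5,-0.68,-0.0],[-0.0,-0.0,-0.02]],[[-0.49,-0.67,-0.01],[-0.0,-0.0,-0.02]]]
[[[-0.5,-0.68,0.0],[-0.0,-0.0,-0.02]],[[-0.49,-0.67,0.0],[-0.0,-0.0,-0.02]],[[-0.5,-0.68,-0.0],[-0.0,-0.0,-0.02]],[[-0.49,-0.68,-0.0],[-0.0,-0.0,-0.02]]]
end [ 0.5042 -0.1507  0.2499] poserr [ 0.19 -0.07 -0.1 ] rot err 0.46
[0.53459806 0.22629054 0.144782  ]
```

>>> drive_tool(increments=[[[-0.52,-0.66,0],[0,0,-0.02]],[[-0.52,-0.66,0],[0,0,-0.02]],[[-0.52,-0.66,0],[0,0,-0.02]],[[-0.52,-0.66,0],[0,0,-0.02]],[[-0.52,-0.66,0],[0,0,-0.02]],[[-0.52,-0.66,0],[0,0,-0.02]],[[-0.52,-0.66,0],[0,0,-0.02]],[[-0.52,-0.66,0],[0,0,-0.02]]], claw=0)

```text
time_s: 1.1
eef_pos: [0.2904, 0.3019, 0.2482]
tool_rot: [-0.337, -3.123, 0.0]
ft_force: [0.2, 0.0, 0.7]
grip_width: 0.0003
```

>>> drive_tool(increments=[[[-0.5,-0.67,0],[0,0,-0.02]],[[-0.5,-0.67,0],[0,0,-0.02]],[[-0.5,-0.67,0],[0,0,-0.02]],[[-0.5,-0.67,0],[0,0,-0.02]],[[-0.5,-0.67,0],[0,0,-0.02]],[[-0.5,-0.67,0],[0,0,-0.02]],[[-0.5,-0.67,0],[0,0,-0.02]],[[-0.5,-0.67,0],[0,0,-0.02]]])

```text
time_s: 2.1
eef_pos: [0.4315, -0.0013, 0.2482]
tool_rot: [-0.303, -3.127, -0.0]
ft_force: [-0.1, 0.0, -0.4]
grip_width: -0.0004
```

```bash
python3 - <<'E'
from h import *
s,p,R=cur()
print(s["time_s"],p,R.as_matrix().round(3),s["ft_force"],s["q"])
g=HG-.055*SEX;g[2]=.15
plan(p,R,g,Rt([0,0,-1],SEY),6)
E
```

```text
2.1 [ 0.43151108 -0.00133323  0.24822013] [[-0.981  0.192 -0.   ]
 [ 0.192  0.981  0.   ]
 [ 0.     0.    -1.   ]] [-0.1386537   0.04765695 -0.4322423 ] [-1.41708208e-01  2.22183858e-01  1.79470633e+00  8.47793499e-05
  1.12486589e+00 -1.51925148e+00]
[[[-0.33,-0.44,0.33],[0.0,-0.0,-0.0]],[[-0.34,-0.44,0.32],[0.0,-0.0,-0.0]],[[-0.33,-0.45,0.33],[0.0,-0.0,-0.0]],[[-0.33,-0.44,0.33],[0.0,-0.0,-0.0]],[[-0.33,-0.44,0.33],[0.0,-0.0,-0.0]],[[-0.34,-0.44,0.32],[0.0,-0.0,-0.0]]]
end [ 0.5042 -0.1506  0.1502] poserr [0.19 0.05 0.19] rot err 0.19
```

>>> drive_tool(increments=[[[-0.33,-0.44,0.33],[0,0,0]],[[-0.33,-0.44,0.33],[0,0,0]],[[-0.33,-0.44,0.33],[0,0,0]],[[-0.33,-0.44,0.33],[0,0,0]],[[-0.34,-0.44,0.33],[0,0,0]],[[-0.34,-0.44,0.33],[0,0,0]],[[0,0,0],[0,0,0]]])

```text
time_s: 2.98
eef_pos: [0.5041, -0.1499, 0.148]
tool_rot: [-0.305, -3.125, -0.001]
ft_force: [0.5, 0.6, -0.3]
grip_width: 0.0001
```

>>> drive_tool(increments=[[[0,0,0.12],[0,0,0]],[[0,0,0.12],[0,0,0]],[[0,0,0.12],[0,0,0]],[[0,0,0.12],[0,0,0]],[[0,0,0.12],[0,0,0]]])

```text
time_s: 3.6
eef_pos: [0.5036, -0.1481, 0.1195]
tool_rot: [-0.302, -3.127, 0.0]
ft_force: [-3.5, 0.4, 9.9]
grip_width: -0.0001
```

```bash
python3 - <<'E'
from h import *
from station import ctrl
s,p,R=cur()
print(s["time_s"],p,s["ft_force"])
r=ctrl.read_camera("scene");cv2.imwrite("pics/push1.png",cv2.resize(r["pixels"][150:300,170:350,::-1],None,fx=4,fy=4))
E
```

```text
3.6 [ 0.50363716 -0.1480872   0.11945838] [-3.52708063  0.36840718  9.91667192]
```

View pics/push1.png

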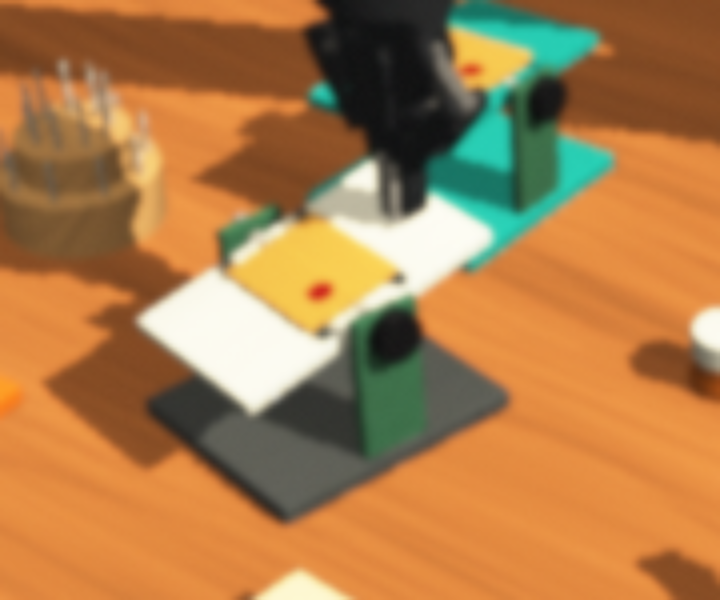

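The picture shows the shut fingertips on the bare near end of the steel stand's plate (crop 400,205), which has partly come down. I'll keep pushing.

>>> drive_tool(increments=[[[0,0,0.08],[0,0,0]],[[0,0,0.08],[0,0,0]],[[0,0,0.06],[0,0,0]],[[0,0,0],[0,0,0]],[[0,0,0],[0,0,0]]])

```text
time_s: 4.28
eef_pos: [0.504, -0.1483, 0.1083]
tool_rot: [0.302, 3.127, -0.0]
ft_force: [-0.6, -0.1, -0.3]
grip_width: -0.0001
```

```bash
cat >> h.py <<'E'
def tilt(name="scene"):
    from station import ctrl
    r=ctrl.read_camera(name);P0=pts(r,*np.meshgrid(np.arange(640),np.arange(480)))
    S=cv2.cvtColor(r["pixels"],cv2.COLOR_RGB2HSV);d=P0-HG;a=d@SEX;b=d@SEY
    m=(abs(b)<.045)&(a>.035)&(a<.075)&(P0[...,2]>.04)&(S[...,1]<60)
    P=P0[m];A=np.c_[(P-HG)@SEX,(P-HG)@SEY,np.ones(len(P))]
    print("far half: n",len(P),"mean a",A[:,0].mean().round(4),"mean z",P[:,2].mean().round(4),"slope",np.linalg.lstsq(A,P[:,2],rcond=None)[0].round(4))
    m=(abs(b)<.03)&(abs(a)<.025)&(P0[...,2]>.07)&(P0[...,2]<.12)
    P=P0[m]
    if len(P)>50:
        A=np.c_[(P-HG)@SEX,(P-HG)@SEY,np.ones(len(P))];print("brass",len(P),np.linalg.lstsq(A,P[:,2],rcond=None)[0].round(4))
    return r
E
python3 - <<'E'
from h import *
r=tilt();tilt("top");s,p,R=cur();print(p,s["ft_force"])
E
```

```text
far half: n 512 mean a 0.0551 mean z 0.0868 slope [-0.0346  0.0019  0.0887]
brass 394 [-0.0348  0.0015  0.0925]
far half: n 163 mean a 0.0683 mean z 0.0852 slope [-0.0746 -0.0053  0.0903]
[ 0.504096   -0.14850133  0.10836259] [-0.56753378 -0.30046365 -0.26919961]
```

>>> drive_tool(increments=[[[0,0,0.04],[0,0,0]],[[0,0,0],[0,0,0]],[[0,0,0],[0,0,0]]])

```text
time_s: 4.75
eef_pos: [0.504, -0.1486, 0.1063]
tool_rot: [0.303, 3.127, 0.0]
ft_force: [-0.8, 2.0, 3.8]
grip_width: 0.0
```

```bash
python3 - <<'E'
from h import *
r=tilt();s,p,R=cur();print(p,s["ft_force"])
E
```

```text
far half: n 499 mean a 0.0553 mean z 0.0883 slope [ 0.0029 -0.0021  0.0881]
brass 382 [-0.01    0.0043  0.0925]
[ 0.50401375 -0.14858197  0.10631574] [-1.63385557  2.30417735  3.12305793]
```

```bash
python3 - <<'E'
from h import *
s,p,R=cur()
p=p+[0,0,.1]
RG=Rt(-HAX,HEY);print(RG.as_matrix().round(3))
plan(p,R,TEND+.08*HAX,RG,12)
E
```

```text
[[-0.865 -0.052  0.499]
 [-0.045  0.999  0.026]
 [-0.5   -0.    -0.866]]
[[[0.13,0.61,-0.01],[-0.04,-0.31,-0.14]],[[0.13,0.61,-0.02],[-0.04,-0.31,-0.14]],[[0.11,0.61,-0.01],[-0.04,-0.31,-0.14]],[[0.09,0.61,-0.02],[-0.04,-0.31,-0.14]],[[0.09,0.62,-0.02],[-0.04,-0.31,-0.14]],[[0.07,0.61,-0.02],[-0.04,-0.31,-0.14]],[[0.06,0.62,-0.02],[-0.04,-0.31,-0.14]],[[0.04,0.62,-0.01],[-0.04,-0.31,-0.14]]]
[[[0.03,0.62,-0.02],[-0.04,-0.31,-0.14]],[[0.02,0.62,-0.01],[-0.04,-0.31,-0.14]],[[0.01,0.63,-0.01],[-0.04,-0.31,-0.14]],[[-0.0,0.62,-0.0],[-0.04,-0.31,-0.14]]]
end [0.4946 0.2243 0.2138] poserr [-0.08  0.09 -0.22] rot err 0.33
```

>>> drive_tool(increments=[[[0,0,-0.5],[0,0,0]],[[0,0,-0.75],[0,0,0]],[[0,0,-0.75],[0,0,0]]], claw=60)

```text
time_s: 5.18
eef_pos: [0.5038, -0.1487, 0.2072]
tool_rot: [-0.303, -3.126, -0.0]
ft_force: [0.4, 0.9, 0.5]
grip_width: 0.0541
```

>>> drive_tool(increments=[[[0.13,0.61,-0.01],[-0.04,-0.31,-0.14]],[[0.12,0.61,-0.02],[-0.04,-0.31,-0.14]],[[0.11,0.61,-0.01],[-0.04,-0.31,-0.14]],[[0.1,0.61,-0.02],[-0.04,-0.31,-0.14]],[[0.09,0.61,-0.02],[-0.04,-0.31,-0.14]],[[0.07,0.61,-0.02],[-0.04,-0.31,-0.14]],[[0.06,0.62,-0.02],[-0.04,-0.31,-0.14]],[[0.04,0.62,-0.01],[-0.04,-0.31,-0.14]]])

```text
time_s: 6.18
eef_pos: [0.4978, 0.1001, 0.2115]
tool_rot: [0.048, 2.791, 0.016]
ft_force: [0.3, -0.2, 0.1]
grip_width: 0.0601
```

>>> drive_tool(increments=[[[0.03,0.62,-0.02],[-0.04,-0.31,-0.14]],[[0.02,0.62,-0.01],[-0.04,-0.31,-0.14]],[[0.01,0.62,-0.01],[-0.04,-0.31,-0.14]],[[0,0.62,0],[-0.04,-0.31,-0.14]],[[0,0,0],[0,0,0]]])

```text
time_s: 6.8
eef_pos: [0.4939, 0.2249, 0.2134]
tool_rot: [-0.066, 2.618, 0.023]
ft_force: [-1.4, 0.2, 0.1]
grip_width: 0.06
```

```bash
python3 - <<'E'
from h import *
from station import ctrl
s,p,R=cur();print(p,s["ft_force"],s["q"].round(3))
RG=Rt(-HAX,HEY)
plan(p,R,TEND-.028*HAX,RG,6)
for n,b in(("scene",(340,170,160,120)),("top",(150,180,160,120))):
    r=ctrl.read_camera(n);np.savez(n+"1.npz",**r);x,y,w,h=b
    cv2.imwrite(f"pics/ap_{n}.png",cv2.resize(r["pixels"][y:y+h,x:x+w,::-1],None,fx=4,fy=4))
E
```

```text
[0.49391189 0.22485793 0.21342647] [-1.44098969  0.23859806  0.14146112] [ 0.421  0.299  1.971 -0.455  0.416 -0.824]
[[[-0.0,-0.0,0.36],[0.0,-0.0,-0.0]],[[-0.01,-0.01,0.36],[0.0,-0.0,-0.0]],[[-0.0,-0.0,0.36],[0.0,-0.0,-0.0]],[[-0.0,-0.0,0.36],[0.0,-0.0,-0.0]],[[-0.01,-0.01,0.36],[0.0,-0.0,-0.0]],[[-0.0,-0.0,0.36],[0.0,-0.0,-0.0]]]
end [0.5487 0.227  0.1203] poserr [ 0.07  0.01 -0.19] rot err 0.24
```

View pics/ap_scene.png

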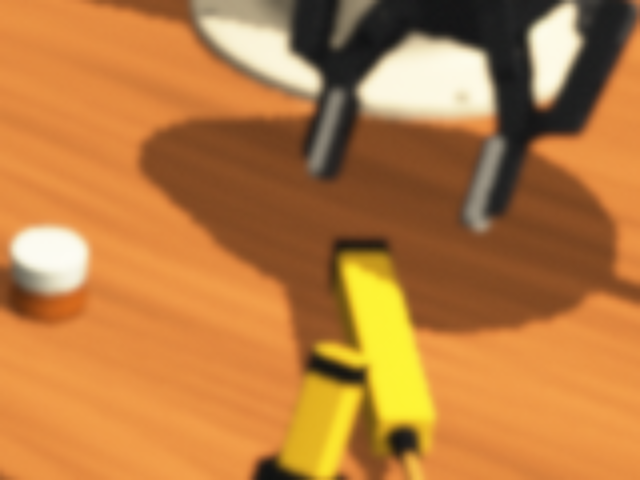

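View pics/ap_top.png

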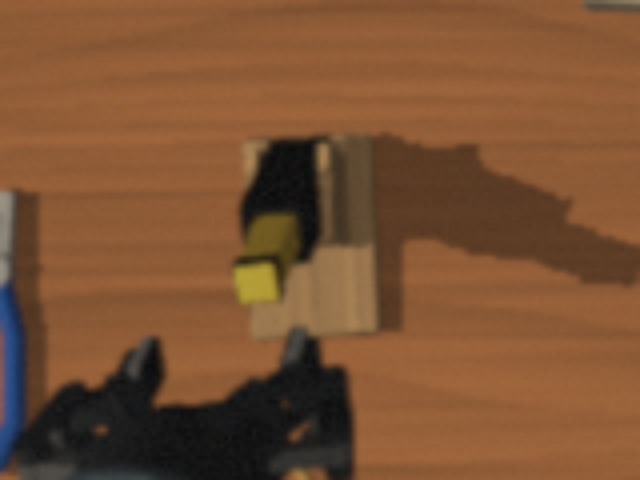

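```bash
python3 - <<'E'
from h import *
s,p,R=cur()
for n,b in(("scene",(340,170)),("top",(150,180))):
    r=load(n+"1")
    for nm,P in(("tipL",p+R.apply([0,.032,.008])),("tipR",p+R.apply([0,-.032,.008])),("TEND",TEND),("mouth",TEND-.052*HAX)):
        print(n,nm,((proj(r,P)[0]-b)*4).round(0))
E
```

```text
scene tipL [462. 214.]
scene tipR [319. 168.]
scene TEND [338. 355.]
scene mouth [301. 470.]
top tipL [157. 353.]
top tipR [299. 345.]
top TEND [254. 279.]
top mouth [272. 234.]
```

The views agree: the tester's end face is predicted at scene crop (338,355) and seen there, and at top (254,279) against (257,283) seen. The fingers straddle its axis, so I'll go in.

>>> drive_tool(increments=[[[0,0,0.36],[0,0,0]],[[0,-0.01,0.36],[0,0,0]],[[0,0,0.36],[0,0,0]],[[0,0,0.36],[0,0,0]],[[0,-0.01,0.36],[0,0,0]],[[0,0,0.34],[0,0,0]],[[0,0,0],[0,0,0]]])

```text
time_s: 7.78
eef_pos: [0.5482, 0.2239, 0.1202]
tool_rot: [-0.059, 2.62, 0.021]
ft_force: [0.9, 0.1, -0.1]
grip_width: 0.0599
```

```bash
python3 - <<'E'
from h import *
from station import ctrl
s,p,R=cur();print(p,s["ft_force"],(p-TEND)@HAX)
for n,b in(("scene",(340,170,160,120)),("top",(150,180,160,120))):
    r=ctrl.read_camera(n);x,y,w,h=b
    cv2.imwrite(f"pics/in_{n}.png",cv2.resize(r["pixels"][y:y+h,x:x+w,::-1],None,fx=4,fy=4))
E
```

```text
[0.54824529 0.22385699 0.12019434] [ 0.88790571  0.12273701 -0.09632045] -0.028044320114907186
```

View pics/in_scene.png

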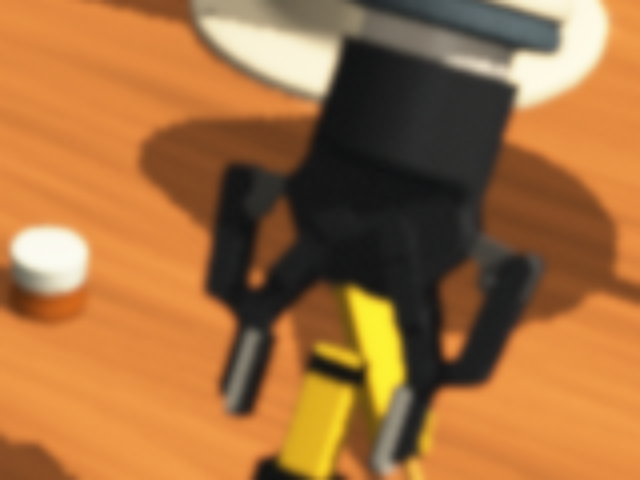

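>>> drive_tool(increments=[[[0,0.06,0],[0,0,0]],[[0,0,0],[0,0,0]]])

```text
time_s: 8.12
eef_pos: [0.5477, 0.2284, 0.1216]
tool_rot: [-0.062, 2.618, 0.023]
ft_force: [0.3, 0.6, -0.5]
grip_width: 0.0602
```

>>> drive_tool(increments=[[[0,0,0],[0,0,0]],[[0,0,0],[0,0,0]],[[0,0,0],[0,0,0]],[[0,0,0],[0,0,0]],[[0,0,0],[0,0,0]],[[0,0,0],[0,0,0]]], claw=0, grip_force=60)

```text
time_s: 8.88
eef_pos: [0.5477, 0.2281, 0.121]
tool_rot: [-0.061, 2.619, 0.022]
ft_force: [-0.9, 0.0, 1.8]
grip_width: 0.0194
```

```bash
python3 - <<'E'
from h import *
s,p,R=cur();print(p,s["ft_force"],s["grip_width"]);RG=Rt(-HAX,HEY)
print(R.inv().apply(HAX))
plan(p,R,p+.105*HAX,R,8)
E
```

```text
[0.54771769 0.22809986 0.12100951] [-0.88950429  0.03473271  1.77309227] 0.019374551891914192
[ 0.00112026  0.00168574 -0.99997595]
[[[0.0,0.0,-0.26],[0.0,0.0,0.0]],[[0.0,0.0,-0.26],[0.0,0.0,0.0]],[[0.0,0.0,-0.27],[0.0,0.0,0.0]],[[0.0,0.0,-0.26],[0.0,0.0,0.0]],[[0.0,0.0,-0.26],[0.0,0.0,0.0]],[[0.0,0.0,-0.26],[0.0,0.0,0.0]],[[0.0,0.0,-0.27],[0.0,0.0,0.0]],[[0.0,0.0,-0.26],[0.0,0.0,0.0]]]
end [0.4954 0.2252 0.212 ] poserr [ 0.11 -0.17  0.06] rot err 0.0
```

Width is 19.4 mm, so the 20 mm body is gripped. I'll draw it out along its axis.

>>> drive_tool(increments=[[[0,0,-0.15],[0,0,0]],[[0,0,-0.25],[0,0,0]],[[0,0,-0.25],[0,0,0]],[[0,0,-0.25],[0,0,0]],[[0,0,-0.3],[0,0,0]],[[0,0,-0.3],[0,0,0]],[[0,0,-0.3],[0,0,0]],[[0,0,-0.3],[0,0,0]]])

```text
time_s: 9.88
eef_pos: [0.4948, 0.2252, 0.2127]
tool_rot: [-0.062, 2.619, 0.022]
ft_force: [1.4, -0.1, -0.9]
grip_width: 0.0193
```

>>> drive_tool(increments=[[[0,0,-0.15],[0,0,0]],[[0,0,0],[0,0,0]],[[0,0,0],[0,0,0]],[[0,0,0],[0,0,0]]])

```text
time_s: 10.38
eef_pos: [0.4917, 0.225, 0.218]
tool_rot: [-0.061, 2.619, 0.022]
ft_force: [-0.3, 0.3, -0.7]
grip_width: 0.0188
```

```bash
python3 - <<'E'
from h import *
from station import ctrl
s,p,R=cur();print(p,s["ft_force"],s["grip_width"],s["time_s"])
for n,b in(("scene",(340,170,160,150)),("top",(150,180,160,150))):
    r=ctrl.read_camera(n);np.savez(n+"2.npz",**r);x,y,w,h=b
    cv2.imwrite(f"pics/out_{n}.png",cv2.resize(r["pixels"][y:y+h,x:x+w,::-1],None,fx=4,fy=4))
    print([((proj(r,p+R.apply([0,0,d]))[0]-b[:2])*4).round(0) for d in(.02,.082,.114)])
E
```

```text
[0.49169545 0.22495157 0.21802205] [-0.31877789  0.3428437  -0.74966276] 0.018771535922632282 10.375
[array([388., 208.]), array([343., 349.]), array([320., 420.])]
[array([227., 342.]), array([251., 283.]), array([262., 255.])]
```

View pics/out_scene.png

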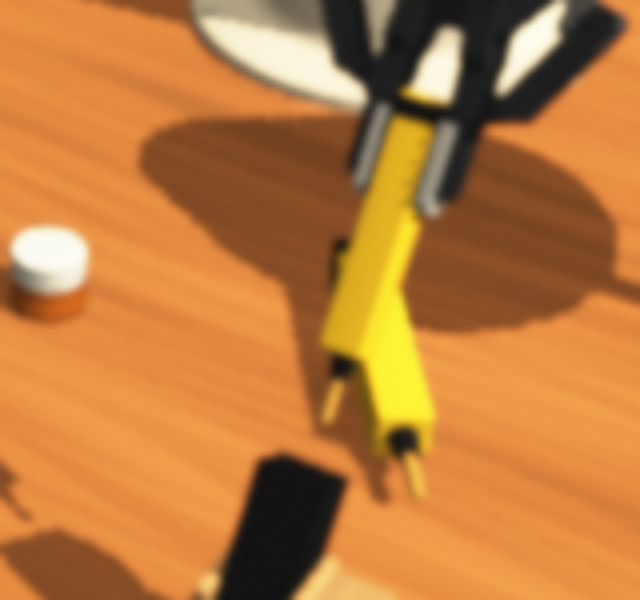

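View pics/out_top.png

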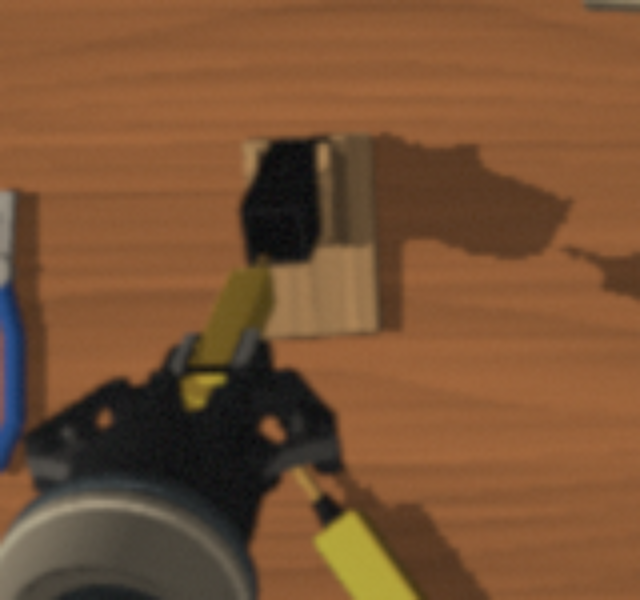

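```bash
python3 - <<'E'
from h import *
t=load("top2");s2=load("scene2")
for n,r in(("top",t),("scene",s2)):
    hsv=cv2.cvtColor(r["pixels"],cv2.COLOR_RGB2HSV);H,S,V=[hsv[...,i].astype(int) for i in range(3)]
    P0=pts(r,*np.meshgrid(np.arange(640),np.arange(480)))
    m=((H<8)|(H>172))&(S>150)&(abs(P0[...,0]-.57)<.03)&(abs(P0[...,1]+.145)<.03)&(P0[...,2]>.07)
    v,u=np.nonzero(m);print(n,m.sum(),u.mean(),v.mean(),onz(r,u.mean(),v.mean(),.093).round(4),P0[m].mean(0).round(4))
D=HG+.008*SEX+.018*SEY;print("model",D)
s,p,R=cur();g=D.copy();g[2]=.24
plan(p,R,g,Rt([0,0,-1],SEY),14)
E
```

```text
top 24 404.7083333333333 232.0 [ 0.5689 -0.1454  0.093 ] [ 0.569  -0.1456  0.0916]
scene 6 250.0 221.5 [ 0.5698 -0.1452  0.093 ] [ 0.5695 -0.1456  0.0927]
model [ 0.56925549 -0.14483479  0.085     ]
[[[-0.09,-0.53,0.01],[0.03,0.27,0.12]],[[-0.1,-0.53,0.02],[0.03,0.27,0.12]],[[-0.11,-0.53,0.01],[0.03,0.27,0.12]],[[-0.12,-0.53,0.0],[0.03,0.27,0.12]],[[-0.13,-0.53,0.01],[0.03,0.27,0.12]],[[-0.13,-0.52,0.0],[0.03,0.27,0.12]],[[-0.15,-0.52,0.0],[0.03,0.27,0.12]],[[-0.15,-0.52,0.0],[0.03,0.27,0.12]]]
[[[-0.17,-0.51,-0.01],[0.03,0.27,0.12]],[[-0.17,-0.52,-0.01],[0.03,0.27,0.12]],[[-0.18,-0.51,-0.01],[0.03,0.27,0.12]],[[-0.18,-0.5,-0.02],[0.03,0.27,0.12]],[[-0.2,-0.51,-0.03],[0.03,0.27,0.12]],[[-0.2,-0.5,-0.03],[0.03,0.27,0.12]]]
end [ 0.5693 -0.1449  0.24  ] poserr [ 0.07 -0.1   0.  ] rot err 0.67
```

>>> drive_tool(increments=[[[-0.09,-0.53,-0.1],[0.03,0.27,0.12]],[[-0.1,-0.53,-0.1],[0.03,0.27,0.12]],[[-0.11,-0.53,0.01],[0.03,0.27,0.12]],[[-0.12,-0.53,0],[0.03,0.27,0.12]],[[-0.13,-0.53,0.01],[0.03,0.27,0.12]],[[-0.13,-0.52,0],[0.03,0.27,0.12]],[[-0.15,-0.52,0],[0.03,0.27,0.12]],[[-0.15,-0.52,0],[0.03,0.27,0.12]]])

```text
time_s: 11.48
eef_pos: [0.5305, 0.0123, 0.2409]
tool_rot: [0.134, 2.921, 0.017]
ft_force: [0.7, -0.1, -0.9]
grip_width: 0.0194
```

>>> drive_tool(increments=[[[-0.17,-0.51,-0.01],[0.03,0.27,0.12]],[[-0.17,-0.52,-0.01],[0.03,0.27,0.12]],[[-0.18,-0.51,-0.01],[0.03,0.27,0.12]],[[-0.18,-0.5,-0.02],[0.03,0.27,0.12]],[[-0.2,-0.51,-0.03],[0.03,0.27,0.12]],[[-0.2,-0.5,-0.03],[0.03,0.27,0.12]],[[0,0,0],[0,0,0]],[[0,0,0],[0,0,0]]])

```text
time_s: 12.48
eef_pos: [0.5635, -0.1447, 0.25]
tool_rot: [-0.298, -3.118, -0.013]
ft_force: [0.2, 0.6, -0.6]
grip_width: 0.0192
```

```bash
python3 - <<'E'
from h import *
from station import ctrl
s,p,R=cur();print(p,R.as_matrix().round(3),s["ft_force"],s["grip_width"],s["time_s"])
for n,b in(("scene",(190,120,120,150)),("top",(340,170,160,150))):
    r=ctrl.read_camera(n);np.savez(n+"3.npz",**r);x,y,w,h=b
    cv2.imwrite(f"pics/hov_{n}.png",cv2.resize(r["pixels"][y:y+h,x:x+w,::-1],None,fx=4,fy=4))
    print([((proj(r,p+R.apply([0,0,d]))[0]-b[:2])*4).round(0) for d in(.02,.084,.116)],((proj(r,[.569,-.145,.093])[0]-b[:2])*4).round(0))
E
```

```text
[ 0.56353635 -0.1447168   0.24998817] [[-0.982  0.19  -0.008]
 [ 0.19   0.982  0.009]
 [ 0.01   0.007 -1.   ]] [ 0.17769942  0.61365415 -0.58587144] 0.019175097290924193 12.475
[array([225., 159.]), array([239., 277.]), array([245., 332.])] [241. 405.]
[array([298., 226.]), array([276., 243.]), array([267., 252.])] [258. 248.]
```

View pics/hov_scene.png

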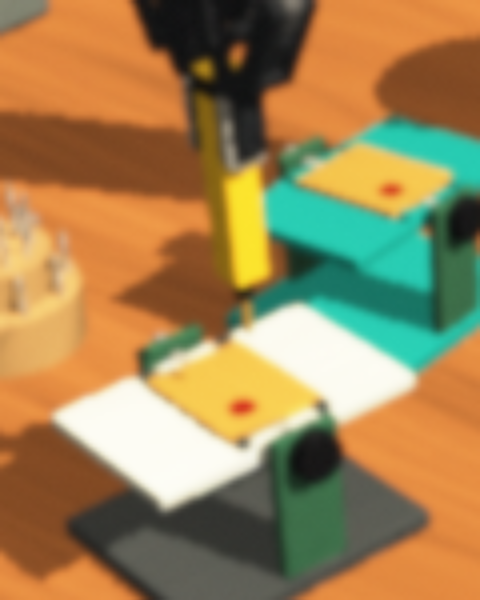

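View pics/hov_top.png

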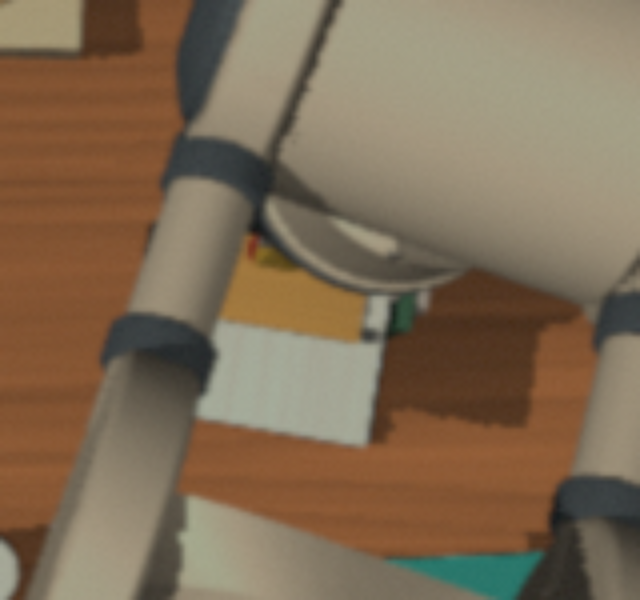

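```bash
python3 - <<'E'
from h import *
s,p,R=cur()
plan(p,R,np.array([.569,-.145,.220]),Rt([0,0,-1],SEY),3)
E
```

```text
[[[-0.04,0.0,0.2],[0.02,-0.02,-0.0]],[[-0.04,0.0,0.2],[0.02,-0.02,-0.0]],[[-0.04,0.01,0.2],[0.02,-0.02,-0.0]]]
end [ 0.5693 -0.1448  0.2202] poserr [0.26 0.17 0.24] rot err 0.09
```

>>> drive_tool(increments=[[[-0.04,0,0.2],[0.02,-0.02,0]],[[-0.04,0,0.2],[0.02,-0.02,0]],[[-0.04,0.01,0.2],[0.02,-0.02,0]],[[0,0,0],[0,0,0]],[[0,0,0],[0,0,0]]])

```text
time_s: 13.2
eef_pos: [0.5697, -0.1457, 0.2204]
tool_rot: [-0.299, -3.126, 0.002]
ft_force: [0.0, 0.9, -0.6]
grip_width: 0.0192
```

```bash
python3 - <<'E'
from h import *
from station import ctrl
s,p,R=cur();print(p,R.as_matrix().round(3),s["ft_force"],s["grip_width"],s["time_s"])
r=ctrl.read_camera("scene");b=(210,130)
np.savez("scene4.npz",**r)
cv2.imwrite("pics/h2.png",cv2.resize(r["pixels"][130:250,210:290,::-1],None,fx=6,fy=5,interpolation=cv2.INTER_CUBIC)[:600])
f=lambda P:((proj(r,P)[0]-b)*[6,5]).round(0)
print([f(p+R.apply([x,y,d])) for d in(.02,.084) for x in(.01,-.01) for y in(.01,-.01)]);print([f(p+R.apply([0,0,d])) for d in (.084,.096,.116)],f([.569,-.145,.093]))
E
```

```text
[ 0.56973041 -0.14566015  0.22041251] [[-0.982  0.19  -0.001]
 [ 0.19   0.982 -0.001]
 [ 0.001 -0.001 -1.   ]] [ 0.03728849  0.86334092 -0.60151645] 0.019241239628309943 13.2
[array([254., 225.]), array([217., 206.]), array([203., 242.]), array([167., 223.]), array([270., 367.]), array([235., 347.]), array([221., 385.]), array([186., 365.])]
[array([228., 366.]), array([231., 392.]), array([236., 433.])] [242. 457.]
```

View pics/h2.png

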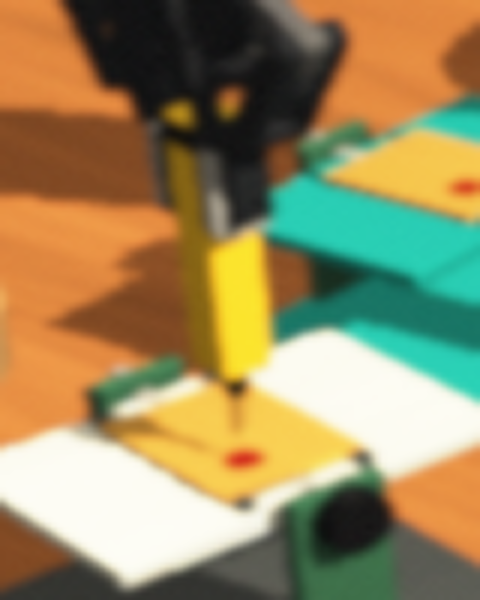

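>>> drive_tool(increments=[[[0,0,0.06],[0,0,0]],[[0,0,0.06],[0,0,0]],[[0,0,0.06],[0,0,0]],[[0,0,0.06],[0,0,0]],[[0,0,0.06],[0,0,0]],[[0,0,0],[0,0,0]],[[0,0,0],[0,0,0]]])

```text
time_s: 14.12
eef_pos: [0.5697, -0.1457, 0.2055]
tool_rot: [-0.299, -3.126, 0.002]
ft_force: [0.1, 0.5, 1.2]
grip_width: 0.0192
```

```bash
cat > look.py <<'E'
from h import *
from station import ctrl
import sys
f=[]
for i in range(6):
    r=ctrl.read_camera("scene");f.append(ctrl.read_state()["ft_force"])
s,p,R=cur();print(p,"f mean",np.mean(f,0).round(2),"std",np.std(f,0).round(2),s["grip_width"],s["time_s"])
np.savez(sys.argv[1]+".npz",**r)
b=(225,180);cv2.imwrite(f"pics/{sys.argv[1]}.png",cv2.resize(r["pixels"][180:240,225:275,::-1],None,fx=10,fy=10,interpolation=cv2.INTER_CUBIC))
g=lambda P:((proj(r,P)[0]-b)*10).round(0)
print([g(p+R.apply([0,0,d])) for d in (.084,.096,.116)],g([.569,-.145,.093]));tilt()
E
python3 look.py d1
```

```text
[ 0.56964638 -0.14563072  0.20547649] f mean [-0.2   0.32  0.08] std [0.55 0.33 0.42] 0.019226507176993073 14.425
[array([237., 295.]), array([242., 346.]), array([250., 428.])] [254. 414.]
far half: n 1026 mean a 0.0495 mean z 0.2237 slope [-4.0839  2.635   0.3813]
brass 342 [0.0597 0.0873 0.0932]
```

View pics/d1.png

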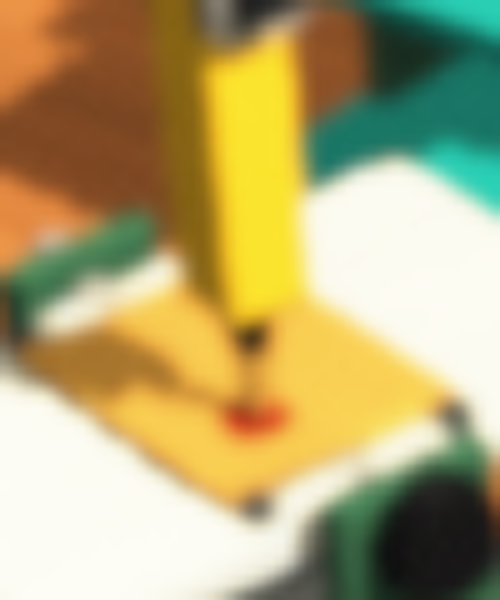

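The tip's contact point sits inside the dot, at crop (249,408) against the dot centre (255,416), and the force has risen about 0.8 N. I'll press about 4 mm more.

>>> drive_tool(increments=[[[0,0,0.04],[0,0,0]],[[0,0,0.04],[0,0,0]],[[0,0,0],[0,0,0]],[[0,0,0],[0,0,0]]])

```text
time_s: 14.98
eef_pos: [0.5697, -0.1457, 0.2014]
tool_rot: [-0.299, -3.126, 0.002]
ft_force: [-0.7, 0.7, 2.0]
grip_width: 0.0196
```

```bash
python3 look.py d2; python3 - <<'E'
from h import *
for n in("d1","d2","scene4"):
    r=load(n);P0=pts(r,*np.meshgrid(np.arange(640),np.arange(480)))
    S=cv2.cvtColor(r["pixels"],cv2.COLOR_RGB2HSV)[...,1]
    d=P0-HG;a=d@SEX;b=d@SEY;c=(abs(b)<.045)&(abs(abs(a)-.055)<.018)&(abs(P0[...,2]-.089)<.012)
    P=P0[c];A=np.c_[a[c],b[c],np.ones(len(P))];x=np.linalg.lstsq(A,P[:,2],rcond=None)[0]
    e=abs(P[:,2]-A@x)<.003;print(n,len(P),np.linalg.lstsq(A[e],P[e,2],rcond=None)[0].round(4))
E
```

```text
[ 0.56963936 -0.1456522   0.20142946] f mean [-0.06 -0.23  1.76] std [0.43 0.69 0.41] 0.01897936058768479 15.275
[array([239., 312.]), array([244., 362.]), array([252., 444.])] [254. 414.]
far half: n 1010 mean a 0.0497 mean z 0.22 slope [-3.9851  2.6195  0.3749]
brass 332 [0.0697 0.0998 0.0931]
d1 815 [-0.0056  0.0016  0.0885]
d2 825 [-0.0043 -0.0004  0.0885]
scene4 830 [-0.0041  0.0015  0.0885]
```

View pics/d2.png

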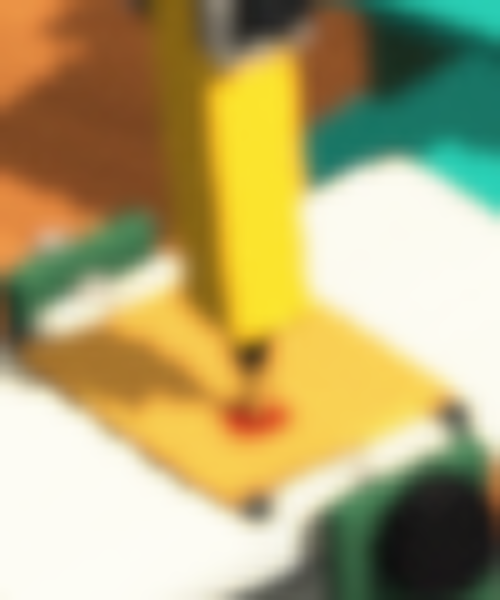

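```bash
python3 - <<'E'
from station import ctrl
print(ctrl.hand_in()); s=ctrl.read_state();print(s["time_s"],s["eef_pos"],s["ft_force"],s["grip_width"])
E
```

```text
the job is handed in; nothing more can be done
None
the job is handed in; nothing more can be done
```

The job is handed in at about 15 s of the 51 s allowed. The tester is still gripped and its tip is pressed on the red dot. The hand-in gives no verdict, so what follows is my own last checks.

I pushed the steel stand's plate level with the shut fingertips. I then drew the 20 mm tester along its axis out of the holder, turned it upright and pressed its tip gently on the dot.

- **Plate:** tilt measured at about -0.004 rad just before handing in (limit ±0.09).
- **Tip on the dot:** it sits inside the dot, about 1 mm from the centre by arm position and about 2 mm by picture (limit 7.5 mm).
- **Squareness:** the tool is within about 0.1° of vertical. The tester's edges lined up with the prediction to about one pixel.
- **Pressing:** the force rose about 2.5 N from free hanging, so the tip is in about 6 mm. The last 4 mm added 1.7 N, as the 400 N/m spring should.
- **Grip:** the opening read about 19 mm on the 20 mm body, set at 60 N.
- **Disagreement:** the tip showed about 1.5 mm higher than I had computed, so I set the final press from the force reading. The first free-hanging force reading was noisy, by about 0.4 N.
- **Not measured:** I kept the arm clear of the ring, jar and pliers, but did not measure their positions again at the end.

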